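# Isolate the stirrer and its hot plate at the bench console

## Robot

A 6-joint arm with a two-finger parallel gripper is mounted at the origin on the work surface. World frame = base frame: x ahead of the robot, y to its left, z up, the work surface at z = 0. Lengths are in m, angles in degrees, forces in N, time in s.
With the tool pointing down it reaches from about 0.4 to 0.925 m from the base axis. Payload 12.5 kg.
Tool frame: the origin (TCP) lies midway between the tips of the shut fingers; the grasp point (between the pads) lies 19 mm behind it (arm.grip_depth is the distance from the TCP to the grasp point, in m); z points along the fingers, y is the line along which they close (so a half turn about z gives the same grasp; the last joint's range is limited). The gripper opens to 95 mm and grips with 3 to 60 N. Pads are 20 mm wide; open, the fingers measure 119 mm over their backs; the gripper's body (75 mm by 180 mm) begins 59 mm behind the grasp point.
Start: joints at [69.408, 28.126, 89.318, -0, 62.55, -6.05], TCP at [0.157, 0.605, 0.215] pointing down, gripper open.
Joint ranges: [-177.58, 177.58], [-47.91, 125.51], [2.72, 160], [-65.01, 245.01], [3.68, 167.84], [-153.87, 153.87]. Speed limits (degrees/s): [127.2, 127.2, 159.86, 180, 180, 180].

## Interface

Orientations are given as a 3x3 rotation matrix whose columns are the frame's x, y, z axes.
In Python, from rig import arm gives the robot as it stands.
- The arm moves only by the tool play_rows, never from a script. Its arguments are lists of equal length, an entry for each row: "dp": the shift along the tool's x, y, z in mm, a list of three; "dr": the turn, a rotation vector about the tool's x, y, z in degrees, a list of three; "claw": the finger opening in mm, from 0 to 95.1. In form: {"dp": [[x, y, z], ...], "dr": [[ax, ay, az], ...], "claw": [claw, ...]}. A call has 1 to 12 rows; each row shifts and turns the commanded pose from where the row before left it, along the tool's axes as they then stand; what a row does not reach is not made up. A row lasts 1/10 s, in which the tool goes at most 50 mm and 8.59 degrees, less where a joint would pass 70% of its speed; a pose out of reach is approached as far as the arm can. A call is refused whole if a number of a shift passes 50 or a number of a turn 8.59, either way. A call with a gripper value outside its range is refused whole. The fingers move at their own pace and stop on an object; the grip force is fixed at half the most. Time passes only in rows, so rows that do not move let the fingers close. It gives the time, the measured TCP pose, the force, the opening and the grip force at its end, in the units of the state.
- arm.observe(): the state, without advancing time (a new reading comes with each control period).
- arm.grab_frame(name): name is "scene" or "side" or "wrist"; returns (picture, depth): 420x560x3 uint8, red, green, blue; 420x560 float32, m along the optical axis (not along the pixel's ray), 0 where there is no reading.
- arm.camera_model(name): a dict with "fx", "fy", "cx", "cy" (pixels), "rvec" (rotation vector, rad) and "tvec" (3), from world to camera coordinates, as OpenCV has them; the wrist camera has in their place "tool_from_camera" (4x4, takes a point from camera to tool coordinates, whose origin is the TCP and whose axes are the flange's). Camera axes: x right, y down, z forward; pixel columns grow to the right and rows downward; lengths in m; the calibration is good to about 2 mm. The wrist camera is an equidistant fisheye: a pixel r from the principal point sees the ray r / f radians off the axis. A picture is of the moment at which its call begins: read the wrist's pose just before it. camera_model takes no time and is no camera call.
- arm.sign_off(): hands the job in; it is judged then, once.
Trained networks look in the newest picture that a camera, given by its name, has taken for a name from the list of things; names that differ only in an ending like _2 or _b are one class to them, and where a whole thing is asked for, a point or a joint stands for the part that bears it (a point fixed in the world has none). Each returns a list of dicts, best first, with "score" (0 to 1); they miss things now and then, are a little off and sometimes report something else, mostly with a low value. They report only what shows in the picture. A call takes as long as a camera call. They do not tell look-alikes from the thing itself.
- arm.outline_of(query, camera): "mask" (420x560 bool, what is visible of it) and "box" ([left, top, width, height] in pixels, round what is visible of it).
The state is a dict: "time_s": time; "qpos": joint angles; "qvel": joint speeds; "joint_efforts": joint torques, N m; "tool_pos": TCP position; "eef_rot": TCP orientation; "ft_force": force on the tool from outside, world axes, zero at the start; "ft_torque": the same for the moment, N m; "opening": finger opening in m; "grip_force": force on a finger pad.
Only numpy, scipy, OpenCV 4.12 (cv2) and the standard library are available. Lean on these libraries where they do the work, as an engineer would, in place of code of your own. Each camera call takes 0.05 s, during which the arm holds its last target. There are 200 camera calls.

## Task

The stirrer and its hot plate must be made dead before cleaning. On the console, first switch off the two two-pole breakers (the ones whose pair of toggles is joined by a tie bar) by swinging them over to the console's front (the side towards you), and leave all single toggles as they are; only then pull the black isolator block right out of its base, turn it end for end so that its rounded lobe points to the console's front (OFF), push it fully home and let go. Do not shift the padlock, tools and vessels lying about.

Things in the scene. Friction and masses are not known exactly. Their poses are not given: they have to be found in the camera images.
- console: Stainless bench console, 260 (x) x 440 (y) x 75 mm with a flat level top (deck), fixed. Origin: centre of its underside on the bench; x to its rear (away from the robot), y to its left, z up. On the deck, along y: four grey breaker frames 62 mm apart (row centred at x +10, y +60 mm), right of them the isolator. Lamps and a key switch up to 16 mm high stand over 80 mm behind the row's centre line.
- tied1: A two-pole breaker: grey frame 100 (x) x 60 (y) mm fixed on the deck, its middle 56 mm (in x) raised to 30 mm above the deck, the rest 22 mm. Two black toggles joined by a bright metal tie bar move as one about an axis along y, 22 mm above the origin. Origin: centre of its underside, on the deck, 75 mm above the bench; axes as the console's. The four frames stand in any order.
- tied1_toggle (a joint): Swing of tied1's joined toggles: +0.45 rad = ON (leaning to the console's rear, +x), 0 = upright, -0.45 = OFF (leaning to the front, -x). Sprung over-centre: some 6 to 10 N at the tie bar push it out of an end position, and it snaps over by itself once past upright.
- tied1_tip (a point): Middle of the top of tied1's tie bar, 36 mm from the pivot axis; moves with the toggles. Tie bar: 50 mm long in y, 13 mm thick in x, 9 mm high. Toggles: 30 mm apart in y, each 10 mm thick in x, 14 mm wide in y. The nearest toggles of the neighbouring frames are 47 mm in y from this point (near edges 39 mm; tie bars 37 mm).
- tied2: The other two-pole breaker, the same as tied1 in every way, elsewhere in the row.
- tied2_toggle (a joint): Swing of tied2's joined toggles, as tied1_toggle.
- tied2_tip (a point): Middle of the top of tied2's tie bar, as tied1_tip.
- single1: The third frame in the row: size, origin and axes as tied1, but it holds two independent single-pole breakers without a tie bar. Its toggles are like tied1's, 15 mm to each side of its centre in y, and reach 34 mm from the same pivot axis.
- single1l_toggle (a joint): Swing of single1's left (+y) toggle: +0.45 rad = ON (leaning to the console's rear), -0.45 = OFF (leaning to the front). It starts ON and must stay ON.
- single1r_toggle (a joint): Swing of single1's right (-y) toggle: +0.45 rad = ON (leaning to the console's rear), -0.45 = OFF (leaning to the front). It starts ON and must stay ON.
- single2: The fourth frame in the row: size, origin and axes as tied1, but it holds two independent single-pole breakers without a tie bar. Its toggles are like tied1's, 15 mm to each side of its centre in y, and reach 34 mm from the same pivot axis.
- single2l_toggle (a joint): Swing of single2's left (+y) toggle: +0.45 rad = ON (leaning to the console's rear), -0.45 = OFF (leaning to the front). It starts ON and must stay ON.
- single2r_toggle (a joint): Swing of single2's right (-y) toggle: +0.45 rad = ON (leaning to the console's rear), -0.45 = OFF (leaning to the front). It starts OFF and must stay OFF.
- block: Black pull-out isolator block, about 220 g, home in its base. Origin: centre of the underside of its flange (seating plane); z up, x towards its rounded lobe. Flange 72 (x) x 60 (y) x 14 mm, half-round lobe of radius 18 mm beyond the +x end only; plug below 56 (x) x 36 (y) mm, 26 mm deep, then a foot 46 x 28 mm to 32 mm. It starts with the lobe to the console's rear (ON).
- block_handle (a point): Centre of the block's handle bar, 39 mm above the block's origin. D-shaped handle: bar 56 mm long in x, 14 mm wide in y, 14 mm high, on two end posts (inner faces 36 mm apart) that leave 18 mm between bar and flange. Pinch it across y from above.
- block_lobe (a point): Top of the block's lobe, 45 mm along the block's x from its origin and 14 mm above it: shows which way round the block is.
- socket (a point): Centre of the mouth of the isolator base (100 x 76 mm, 44 mm above the deck); axes as the console's. Pocket 60 (x) x 40 (y) mm, 34 mm deep: 2 mm clearance each side of the plug; either way round fits. Sprung jaws in its sides, 14 mm down, grip the plug: about 10 N press it past them, its weight alone does not. When home the block's origin is at this point.
- padlock: Bystander: brass padlock, body 44 x 50 x 20 mm with a steel shackle, lying flat on the deck in front of the isolator. Origin: centre of the body's underside.
- screwdriver: Bystander: screwdriver 170 mm long, black handle, lying along y on the deck in front of the breakers. Origin: under its middle.
- beaker: Bystander: open steel beaker, 90 mm across, 115 mm high, on the bench at the left. Origin: centre of its underside.
- sample_jar: Bystander: closed glass jar, 68 mm across, 90 mm high, on the bench at the left. Origin: centre of its underside.
- impeller: Bystander: steel toothed-disc impeller 64 mm across standing on its disc, shaft up, 113 mm high, on the bench at the right. Origin: centre of its underside.
- chuck_key: Bystander: T-shaped steel chuck key about 90 mm long lying on the bench at the right. Origin: under the middle of its shank.
Things that resemble listed ones, but are neither listed nor needed, are in the scene too. Leave any orange look-alike of the block alone.

How it is judged:
By the outcome, as a careful person would: the job done as asked, in the order asked, and still so for the second after the job is handed in, with the robot touching nothing.
It also fails if it takes over 54 s, if anything falls off the work surface, if the arm or the gripper's body presses on something with over 40 N, if the wrist force passes 120 N, or if a joint passes its speed limit or range.

## Working session

There is one attempt and no reset: what is moved stays moved. The work goes in short steps, Python scripts to look and compute and a tool call to move; the robot and the scene stay as the last step left them, time stands still between calls to the robot, and variables do not carry over. Pictures are saved under pics/ and viewed, at most 10 in all, crops included, and the job is handed in when it is done.

Besides the shell and the picture viewer there is one more tool, called after "Emit:" in YAML: its name, and indented under it one key for each argument. play_rows: Moves the arm, as the interface text tells. Its arguments: {"type":"object","properties":{"dp":{"type":"array"},"dr":{"type":"array"},"claw":{"type":"array"}},"required":["dp","dr","claw"]}

```bash
mkdir -p pics; ls; cat > h.py <<'E'
import numpy as np, cv2
from rig import arm
def cloud(cam, depth):
    m=arm.camera_model(cam); R=cv2.Rodrigues(np.array(m['rvec'],float))[0]; t=np.array(m['tvec'],float).ravel()
    v,u=np.mgrid[0:420,0:560]
    P=np.stack([(u-m['cx'])/m['fx']*depth,(v-m['cy'])/m['fy']*depth,depth],-1)
    W=(P-t)@R
    W[depth<=0]=np.nan
    return W
def save(n,im,sc=1): cv2.imwrite(n,cv2.resize(im[...,::-1],None,fx=sc,fy=sc,interpolation=cv2.INTER_CUBIC))
E
python3 - <<'E'
from h import *
s=arm.observe(); print(s['time_s'],s['tool_pos'],s['eef_rot'])
for c in ('scene','side'):
    im,d=arm.grab_frame(c); save(f'pics/{c}0.png',im,1.4); np.savez(f'{c}0.npz',im=im,d=d)
    W=cloud(c,d)
    for q in ('console','tied1','single1','block','block_lobe','tied1_tip','socket','padlock','screwdriver'):
        try: r=arm.outline_of(q,c)
        except Exception as e: print(q,e); continue
        for o in r[:5]:
            p=W[o['mask']]; p=p[~np.isnan(p[:,0])]
            print(c,q,round(o['score'],2),o['box'],np.round(np.median(p,0),3) if len(p) else None, np.round(np.percentile(p,98,axis=0),3) if len(p) else None)
    print(arm.observe()['time_s'])
E
```

```text
pics
0.0 [0.1568278  0.60476435 0.21406844] [[-9.67965939e-01  2.51081257e-01 -3.78044363e-04]
 [ 2.51081517e-01  9.67965417e-01 -1.01185995e-03]
 [ 1.11874800e-04 -1.07436592e-03 -9.99999417e-01]]
scene console 0.58 [196.2, 197.8, 170.5, 104.0] [ 0.629 -0.079  0.075] [0.702 0.156 0.118]
scene tied1 0.9 [304.1, 231.1, 24.1, 34.3] [0.583 0.031 0.102] [0.617 0.062 0.133]
scene tied1 0.71 [282.1, 226.5, 23.9, 32.8] [ 0.586 -0.03   0.102] [ 0.62  -0.001  0.132]
scene single1 0.91 [326.1, 229.6, 23.5, 34.1] [0.575 0.092 0.101] [0.614 0.125 0.13 ]
scene single1 0.79 [261.2, 224.3, 24.6, 35.2] [ 0.586 -0.091  0.102] [ 0.623 -0.063  0.129]
scene block 0.74 [86.8, 206.6, 27.4, 33.6] [ 0.554 -0.597  0.046] [ 0.585 -0.572  0.08 ]
scene block 0.7 [308.4, 241.9, 16.6, 3.4] [0.582 0.031 0.13 ] [0.589 0.053 0.136]
scene block 0.66 [219.7, 220.4, 24.5, 32.4] [ 0.59  -0.196  0.133] [ 0.63  -0.17   0.167]
scene block 0.64 [243.1, 164.8, 32.8, 24.6] [ 0.324 -0.167  0.047] [ 0.349 -0.129  0.081]
scene block_lobe 0.88 [245.6, 168.7, 25.9, 19.8] [ 0.325 -0.165  0.047] [ 0.349 -0.129  0.081]
scene block_lo
[... 2174 characters left out ...]
5.3, 19.2, 24.0] [ 0.465 -0.255  0.093] [ 0.486 -0.195  0.096]
side tied1_tip 0.74 [316.7, 213.0, 31.5, 28.0] [ 0.574 -0.209  0.133] [ 0.621 -0.179  0.165]
side tied1_tip 0.41 [287.8, 185.6, 11.5, 10.5] [0.575 0.027 0.119] [0.587 0.052 0.131]
side socket 0.82 [231.4, 174.8, 154.2, 119.4] [ 0.515 -0.207  0.073] [0.691 0.135 0.117]
side padlock 0.81 [290.0, 247.4, 22.8, 25.8] [ 0.467 -0.252  0.092] [ 0.491 -0.193  0.096]
side screwdriver 0.6 [249.0, 193.9, 24.8, 24.7] [ 0.466 -0.009  0.095] [0.479 0.067 0.101]
side screwdriver 0.33 [287.4, 188.0, 10.0, 9.5] [0.574 0.027 0.119] [0.584 0.05  0.131]
side screwdriver 0.31 [310.2, 212.0, 38.3, 27.7] [ 0.576 -0.209  0.132] [ 0.625 -0.122  0.165]
1.0
```

```bash
python3 - <<'E'
from h import *
a=np.load('scene0.npz')['im'][190:310,190:375]; b=np.load('side0.npz')['im'][165:300,210:400]
a=cv2.resize(a,(400,260),interpolation=cv2.INTER_CUBIC)
A=cv2.resize(np.load('scene0.npz')['im'][190:310,190:375],(800,519),interpolation=cv2.INTER_CUBIC)
save('pics/c1.png',A)
W=cloud('scene',np.load('scene0.npz')['d'])
im=np.load('scene0.npz')['im']
# heights > 0.112 within breaker row
x,y,z=W[...,0],W[...,1],W[...,2]
m=(z>.113)&(z<.15)&(x>.5)&(x<.68)&(y>-.14)&(y<.15)
for yy in np.arange(-.13,.15,.01):
    k=m&(abs(y-yy)<.005)
    if k.sum(): print(round(yy,3),k.sum(),np.round([x[k].min(),np.median(x[k]),x[k].max(),z[k].max()],3),im[k].mean(0).astype(int))
# deck plane edges
m=(abs(z-.075)<.004)&(x>.3)&(x<.9)&(abs(y)<.35)
pts=(W[m][:,:2]*1000).astype(np.float32); print(cv2.minAreaRect(pts), np.percentile(pts,[0.5,99.5],axis=0))
# handle
m=(z>.155)&(z<.18)&(x>.5)&(x<.7)&(y<-.1)&(y>-.3)
p=(W[m]*1000).astype(np.float32); print(p.mean(0),cv2.minAreaRect(p[:,:2]))
m=(z>.126)&(z<.14)&(x>.5)&(x<.7)&(y<-.15)&(y>-.3)
p=(W[m]*1000).astype(np.float32); print(p.mean(0),cv2.minAreaRect(p[:,:2]))
print(arm.camera_model('wrist'))
E
```

```text
-0.11 20 [0.582 0.589 0.594 0.135] [44 44 46]
-0.1 9 [0.58  0.586 0.594 0.13 ] [45 46 47]
-0.09 1 [0.581 0.581 0.581 0.126] [56 57 57]
-0.08 15 [0.58  0.586 0.591 0.134] [45 45 47]
-0.07 8 [0.581 0.585 0.59  0.13 ] [48 48 49]
-0.06 2 [0.581 0.582 0.582 0.133] [145 146 145]
-0.05 18 [0.579 0.586 0.59  0.134] [170 173 176]
-0.04 20 [0.577 0.584 0.588 0.133] [171 174 177]
-0.03 19 [0.578 0.585 0.591 0.134] [178 181 184]
-0.02 17 [0.579 0.584 0.59  0.133] [174 177 180]
-0.01 19 [0.576 0.584 0.59  0.136] [177 181 182]
0.01 17 [0.578 0.583 0.59  0.138] [169 172 175]
0.02 18 [0.578 0.582 0.589 0.136] [173 177 179]
0.03 19 [0.574 0.581 0.588 0.133] [180 184 187]
0.04 20 [0.574 0.581 0.588 0.137] [175 179 181]
0.05 18 [0.573 0.58  0.588 0.133] [175 177 181]
0.06 1 [0.587 0.587 0.587 0.133] [192 198 200]
0.07 16 [0.545 0.555 0.562 0.131] [54 55 56]
0.08 26 [0.546 0.557 0.564 0.132] [51 52 52]
0.09 1 [0.56  0.56  0.56  0.115] [163 164 158]
0.1 9 [0.571 0.576 0.582 0.133] [43 45 47]
0.11 19 [0.57  0.578 0.585 0.134] [50 50 52]
0.12 2 [0.575 0.581 0.587 0.13 ] [131 132 127]
((603.694091796875, 26.400543212890625), (648.9678955078125, 591.1167602539062), 89.7929458618164) [[ 321.18632599 -285.6141658 ]
 [ 890.91937653  227.00658241]]Traceback (most recent call last):
  File "<stdin>", line 19, in <module>
cv2.error: OpenCV(4.12.0) /io/opencv/modules/imgproc/src/convhull.cpp:143: error: (-215:Assertion failed) total >= 0 && (depth == CV_32F || depth == CV_32S) in function 'convexHull'
```

View pics/c1.png

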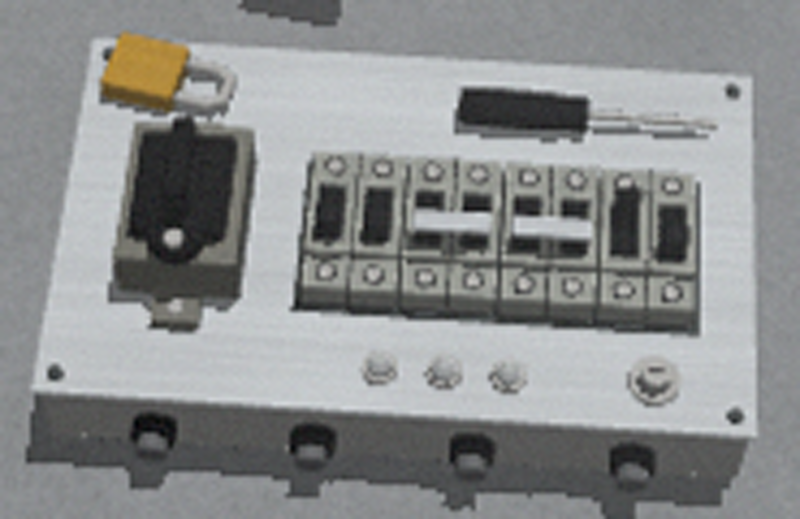

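View pics/scene0.png

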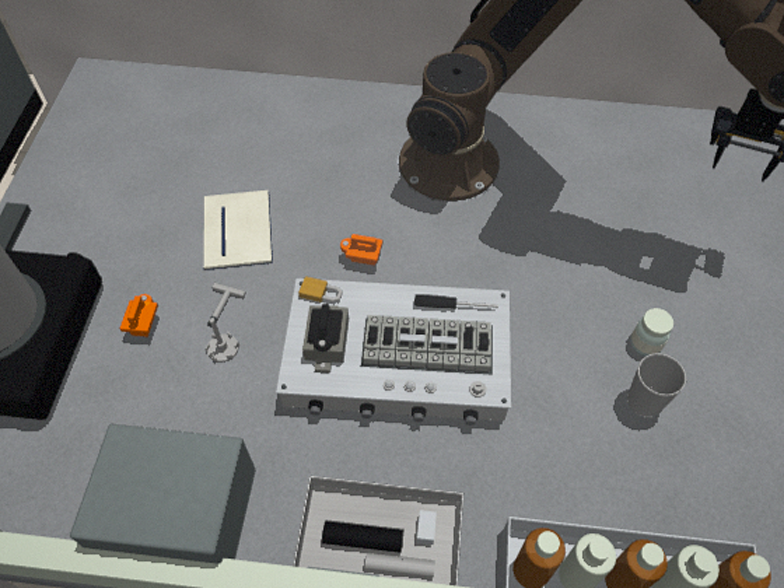

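Frames in order from the right: single (both toggles back), tied, tied, single (one forward). They are the middle two breakers at y≈±0.03. The black block at (0.59, -0.2) has its lobe to the rear, and the console yaw is about 2.5°. The orange look-alikes are on the bench. I'll move above for a wrist look.

Emit:
play_rows:
  dp:
    - [0, 0, -50]
    - [0, 0, -50]
    - [-24, -42, 0]
    - [-24, -42, 0]
    - [-24, -42, 0]
    - [-24, -42, 0]
    - [-24, -42, 0]
    - [-24, -42, 0]
    - [-24, -42, 0]
    - [-24, -42, 0]
    - [-24, -42, 0]
    - [-24, -42, 0]
  dr:
    - [0, 0, -8.5]
    - [0, 0, -8.5]
    - [0, 0, 0]
    - [0, 0, 0]
    - [0, 0, 0]
    - [0, 0, 0]
    - [0, 0, 0]
    - [0, 0, 0]
    - [0, 0, 0]
    - [0, 0, 0]
    - [0, 0, 0]
    - [0, 0, 0]
  claw: [50, 50, 50, 50, 50, 50, 50, 50, 50, 50, 50, 50]

```text
time_s: 2.2
tool_pos: [0.4154, 0.1939, 0.315]
eef_rot: [[-0.999, -0.043, 0.001], [-0.043, 0.999, 0.0], [-0.001, 0.0, -1.0]]
ft_force: [1.0, 1.9, 0.9]
opening: 0.0502
grip_force: 0.0
```

Emit:
play_rows:
  dp:
    - [-24, -42, 0]
    - [-24, -42, 0]
    - [-24, -42, 0]
    - [-24, -42, 0]
    - [-24, -42, 0]
    - [-24, -42, 0]
    - [0, 0, 0]
    - [0, 0, 0]
    - [0, 0, 0]
  dr:
    - [0, 0, 0]
    - [0, 0, 0]
    - [0, 0, 0]
    - [0, 0, 0]
    - [0, 0, 0]
    - [0, 0, 0]
    - [0, 0, 0]
    - [0, 0, 0]
    - [0, 0, 0]
  claw: [50, 50, 50, 50, 50, 50, 50, 50, 50]

```text
time_s: 3.1
tool_pos: [0.5689, -0.0491, 0.3147]
eef_rot: [[-0.999, -0.043, -0.0], [-0.043, 0.999, 0.0], [0.0, 0.0, -1.0]]
ft_force: [-0.2, -0.1, 0.8]
opening: 0.0499
grip_force: 0.0
```

```bash
cat >> h.py <<'E'
def wcloud(depth,s):
    m=arm.camera_model('wrist'); T=np.array(m['tool_from_camera'])
    v,u=np.mgrid[0:420,0:560]
    a=(u-m['cx'])/m['fx']; b=(v-m['cy'])/m['fy']; th=np.hypot(a,b)+1e-9
    k=np.tan(np.minimum(th,1.4))/th
    P=np.stack([a*k*depth,b*k*depth,depth],-1)
    P=P@T[:3,:3].T+T[:3,3]
    W=P@np.array(s['eef_rot']).T+np.array(s['tool_pos'])
    W[(depth<=0)|(th>1.4)]=np.nan
    return W
E
python3 - <<'E'
from h import *
s=arm.observe(); im,d=arm.grab_frame('wrist'); np.savez('w1.npz',im=im,d=d,R=s['eef_rot'],p=s['tool_pos'])
print(s['time_s'],s['tool_pos'],np.round(s['eef_rot'],4),s['qpos'],s['opening'],s['ft_force'],arm.camera_model('wrist'))
save('pics/w1.png',im,1.4)
W=wcloud(d,s); x,y,z=W[...,0],W[...,1],W[...,2]
def rect(n,m):
    p=np.ascontiguousarray((W[m]*1000).astype(np.float32)); 
    if len(p)<5: print(n,len(p)); return
    print(n,len(p),p.mean(0).round(1),[np.round(v,1) for v in cv2.minAreaRect(np.ascontiguousarray(p[:,:2]))])
row=(x>.5)&(x<.68)
rect('handle',(z>.157)&(z<.175)&row&(y<-.15)&(y>-.26))
rect('flange',(z>.126)&(z<.14)&row&(y<-.13)&(y>-.27))
rect('base',(z>.11)&(z<.14)&row&(y<-.13)&(y>-.27))
br=im.mean(-1)>120
rect('tieR',(z>.119)&row&br&(y>-.062)&(y<-.002))
rect('tieL',(z>.119)&row&br&(y<.062)&(y>.002))
rect('frames',(z>.09)&(z<.112)&(x>.5)&(x<.66)&(y>-.14)&(y<.15))
rect('deck',(z>.068)&(z<.082)&(x>.35)&(x<.85)&(abs(y)<.35))
E
```

```text
3.1 [ 0.56889077 -0.04913661  0.31465735] [[-9.991e-01 -4.340e-02 -2.000e-04]
 [-4.340e-02  9.991e-01  4.000e-04]
 [ 2.000e-04  4.000e-04 -1.000e+00]] [-1.15719046e+01  1.87613327e+01  8.89054627e+01  1.77490890e-02
  7.23506445e+01 -1.04065155e+02] 0.04985758467546482 [-0.16493869 -0.14487619  0.76996066] {'fx': 325.19226210127806, 'fy': 325.19226210127806, 'cx': 281.00077683214727, 'cy': 204.98902074884603, 'tool_from_camera': array([[-9.56553779e-04, -9.59054126e-01, -2.83221237e-01,
         8.02297088e-02],
       [ 9.99999531e-01, -8.73516814e-04, -4.19472165e-04,
        -3.27013266e-04],
       [ 1.54897997e-04, -2.83221506e-01,  9.59054511e-01,
        -1.69892495e-01],
       [ 0.00000000e+00,  0.00000000e+00,  0.00000000e+00,
         1.00000000e+00]])}
handle 653 [ 576.5 -200.3  163.7] [array([ 577.3, -201.7]), array([55. , 14.8]), np.float64(2.2)]
flange 2247 [ 580.  -195.2  132.7] [array([ 586.2, -201.3]), array([89.2, 60.3]), np.float64(2.3)]
base 4000 [ 573.2 -192.9  126.5] [array([ 579.2, -202.3]), array([103.3,  77.8]), np.float64(2.4)]
tieR 697 [570.5 -34.3 217.9] [array([561.8, -30. ]), array([57.7, 60.1]), np.float64(4.3)]
tieL 573 [578.8  27.7 146.1] [array([561.8,  24.9]), array([61.3, 50.1]), np.float64(10.8)]
frames 13013 [563.9  -5.5 101. ] [array([591.4,  -1.8]), array([146.2, 246. ]), np.float64(2.5)]
deck 35667 [546.7 -57.5  75. ] [array([624.7, -97. ]), array([389.5, 523.2]), np.float64(2.7)]
```

View pics/w1.png

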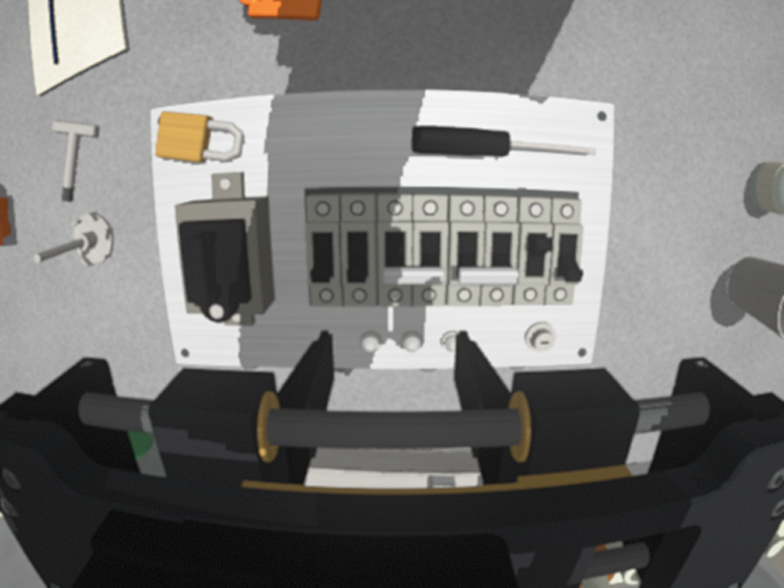

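The wrist view agrees: tie bars at about (412,275) and (488,275) px, single toggles on both outer frames, block handle at (577,-202) mm, yaw 2.4°.

```bash
python3 - <<'E'
from h import *
a=np.load('w1.npz'); s=dict(eef_rot=a['R'],tool_pos=a['p']); W=wcloud(a['d'],s); im=a['im']; x,y,z=W[...,0],W[...,1],W[...,2]
br=im.mean(-1)>100
for n,y0 in (('R',-.031),('L',.031)):
    m=(z>.118)&(z<.14)&br&(abs(y-y0)<.03)&(x>.55)&(x<.62)
    p=np.ascontiguousarray((W[m]*1000).astype(np.float32)); print(n,len(p),p.mean(0).round(1),cv2.minAreaRect(np.ascontiguousarray(p[:,:2])))
    top=p[p[:,2]>127]; print(top.mean(0),top.min(0),top.max(0))
for q in ('tied1_tip','tied1','single1'):
    for o in arm.outline_of(q,'wrist')[:3]:
        p=W[o['mask']]; p=p[~np.isnan(p[:,0])]; print(q,o['score'],o['box'],np.round(np.median(p,0)*1000))
m=(z>.09)&(z<.11)&(x>.5)&(x<.628)&(y>-.14)&(y<.15); p=np.ascontiguousarray((W[m]*1000).astype(np.float32)); print(cv2.minAreaRect(np.ascontiguousarray(p[:,:2])))
E
```

```text
R 488 [583.2 -32.7 129.1] ((583.7349853515625, -32.849281311035156), (13.504335403442383, 48.09248352050781), 2.522003173828125)
[583.0155   -32.944492 129.65898 ] [576.9705   -56.97598  127.000046] [590.865     -8.560233 133.47438 ]
L 545 [580.7  28.  128.9] ((580.84765625, 28.45841407775879), (16.516460418701172, 49.19783401489258), 2.5634822845458984)
[580.8952    27.835028 129.80318 ] [574.0533     4.06215  127.003975] [588.94543   52.908012 133.24527 ]
tied1_tip 0.81 [327.3, 182.4, 42.6, 22.2] [577.  27. 128.]
tied1_tip 0.46 [218.4, 138.7, 52.1, 77.3] [569. -94. 104.]
tied1 0.83 [317.4, 137.8, 56.4, 81.4] [563.  26. 104.]
tied1 0.75 [129.6, 152.7, 50.4, 76.0] [ 577. -196.  133.]
tied1 0.57 [270.9, 136.4, 46.5, 79.4] [564. -34. 104.]
single1 0.66 [368.8, 139.9, 45.8, 77.8] [559.  88. 104.]
single1 0.59 [220.9, 140.9, 50.3, 75.3] [569. -94. 104.]
((568.70458984375, -2.7669525146484375), (100.7174301147461, 246.02676391601562), 2.488675117492676)
```

Emit:
play_rows:
  dp:
    - [-20, 23, 0]
    - [-19, 23, 0]
    - [0, 0, 45]
    - [0, 0, 45]
    - [0, 0, 45]
    - [0, 0, 40]
    - [0, 0, 15]
    - [0, 0, 9]
    - [0, 0, 0]
    - [0, 0, 0]
  dr:
    - [0, 0, 0]
    - [0, 0, 0]
    - [0, 0, 0]
    - [0, 0, 0]
    - [0, 0, 0]
    - [0, 0, 0]
    - [0, 0, 0]
    - [0, 0, 0]
    - [0, 0, 0]
    - [0, 0, 0]
  claw: [50, 50, 50, 50, 50, 50, 50, 50, 50, 50]

```text
time_s: 4.3
tool_pos: [0.6069, -0.0021, 0.1167]
eef_rot: [[-0.999, -0.043, 0.002], [-0.043, 0.999, -0.0], [-0.002, -0.0, -1.0]]
ft_force: [0.6, 0.4, -0.8]
opening: 0.05
grip_force: 0.0
```

Emit:
play_rows:
  dp:
    - [5, 0, 0]
    - [5, 0, 0]
    - [5, 0, 0]
    - [5, 0, 0]
    - [5, 0, 0]
    - [5, 0, 0]
    - [4, 0, 0]
    - [0, 0, 0]
    - [0, 0, 0]
  dr:
    - [0, 0, 0]
    - [0, 0, 0]
    - [0, 0, 0]
    - [0, 0, 0]
    - [0, 0, 0]
    - [0, 0, 0]
    - [0, 0, 0]
    - [0, 0, 0]
    - [0, 0, 0]
  claw: [50, 50, 50, 50, 50, 50, 50, 50, 50]

```text
time_s: 5.2
tool_pos: [0.5741, -0.0038, 0.1165]
eef_rot: [[-0.999, -0.043, 0.005], [-0.043, 0.999, -0.0], [-0.005, -0.0, -1.0]]
ft_force: [9.0, 2.2, 1.2]
opening: 0.0502
grip_force: 4.7
```

Emit:
play_rows:
  dp:
    - [4, 0, 0]
    - [4, 0, 0]
    - [0, 0, 0]
    - [0, 0, 0]
  dr:
    - [0, 0, 0]
    - [0, 0, 0]
    - [0, 0, 0]
    - [0, 0, 0]
  claw: [50, 50, 50, 50]

```text
time_s: 5.6
tool_pos: [0.573, -0.004, 0.1176]
eef_rot: [[-0.999, -0.042, 0.021], [-0.042, 0.999, -0.0], [-0.021, -0.001, -1.0]]
ft_force: [38.1, 7.0, -12.1]
opening: 0.0498
grip_force: 21.2
```

Emit:
play_rows:
  dp:
    - [-8, 0, 0]
    - [-10, 0, 0]
    - [0, 0, -20]
    - [0, 0, -40]
    - [0, 0, -50]
    - [0, 0, -50]
    - [0, 0, 0]
    - [0, 0, 0]
  dr:
    - [0, 0, 0]
    - [0, 0, 0]
    - [0, 0, 0]
    - [0, 0, 0]
    - [0, 0, 0]
    - [0, 0, 0]
    - [0, 0, 0]
    - [0, 0, 0]
  claw: [50, 50, 50, 50, 50, 50, 50, 50]

```text
time_s: 6.4
tool_pos: [0.5821, -0.0033, 0.2762]
eef_rot: [[-0.999, -0.043, 0.001], [-0.043, 0.999, -0.0], [-0.001, -0.0, -1.0]]
ft_force: [-0.3, -0.3, -0.3]
opening: 0.0498
grip_force: 0.0
```

```bash
python3 - <<'E'
from h import *
s=arm.observe(); im,d=arm.grab_frame('wrist'); print(s['time_s'],s['tool_pos'],np.round(s['eef_rot'],4))
save('pics/w2.png',im[80:300,80:480],2)
W=wcloud(d,s); x,y,z=W[...,0],W[...,1],W[...,2]
for y0 in (-110,-78,-34,28,72,81,102,112):
    m=(z>.114)&(z<.14)&(abs(y-y0/1e3)<.006)&(x>.52)&(x<.62)
    print(y0,m.sum(),np.round(W[m].mean(0)*1000,1))
row=(x>.5)&(x<.68)
m=(z>.157)&(z<.175)&row&(y<-.15)&(y>-.26); p=np.ascontiguousarray((W[m]*1000).astype(np.float32)); print(p.mean(0),cv2.minAreaRect(np.ascontiguousarray(p[:,:2])))
E
```

```text
6.4 [ 0.58209557 -0.00330767  0.27623107] [[-9.991e-01 -4.290e-02  1.000e-03]
 [-4.290e-02  9.991e-01 -1.000e-04]
 [-1.000e-03 -1.000e-04 -1.000e+00]]
-110 201 [ 584.1 -109.9  124.5]
-78 210 [583.  -77.9 124.5]
-34 168 [556.1 -34.  129.3]
28 167 [553.5  28.1 129.3]
72 166 [553.   71.9 125.4]
81 96 [552.2  78.6 126.2]
102 190 [574.3 102.4 124.4]
112 109 [574.5 109.5 125.4]
[ 576.7257  -199.79053  163.40938] ((577.2921142578125, -201.8507843017578), (55.036983489990234, 15.781554222106934), 3.032665967941284)
```

View pics/w2.png

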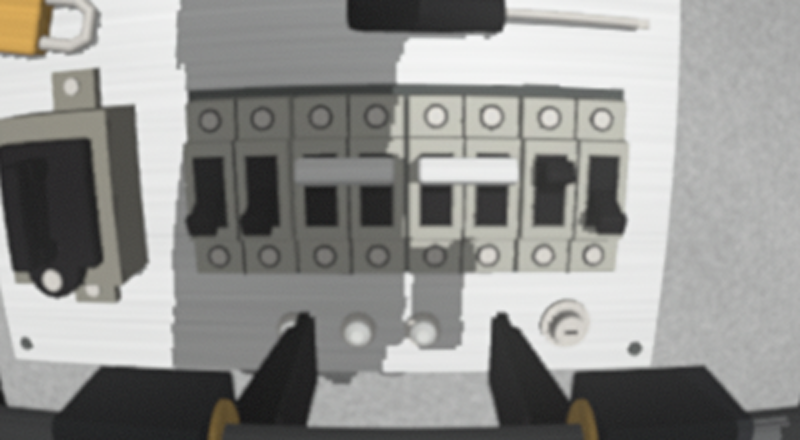

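Both tie bars are now forward (OFF) and the singles are unchanged. Next, over the isolator handle.

Emit:
play_rows:
  dp:
    - [3, -40, 0]
    - [3, -40, 0]
    - [3, -40, 0]
    - [3, -39, 0]
    - [1, -39, 0]
    - [0, 0, 0]
    - [0, 0, 0]
  dr:
    - [0, 0, 0]
    - [0, 0, 0]
    - [0, 0, 0]
    - [0, 0, 0]
    - [0, 0, 0]
    - [0, 0, 0]
    - [0, 0, 0]
  claw: [60, 60, 60, 60, 60, 60, 60]

```text
time_s: 7.15
tool_pos: [0.5772, -0.2021, 0.2736]
eef_rot: [[-0.999, -0.041, -0.003], [-0.041, 0.999, 0.002], [0.003, 0.002, -1.0]]
ft_force: [-0.1, -0.3, -0.0]
opening: 0.0602
grip_force: 0.0
```

```bash
python3 - <<'E'
from h import *
s=arm.observe(); im,d=arm.grab_frame('wrist'); print(s['time_s'],s['tool_pos'],s['qpos'])
W=wcloud(d,s)
i2,d2=arm.grab_frame('scene'); i3,d3=arm.grab_frame('side')
for n,W in (('w',W),('scene',cloud('scene',np.load('scene0.npz')['d'])),('side',cloud('side',np.load('side0.npz')['d']))):
  x,y,z=W[...,0],W[...,1],W[...,2]
  row=(x>.5)&(x<.68)&(y<-.14)&(y>-.27)
  for k,a,b in (('handle',.159,.175),('flange',.128,.138),('base',.115,.124)):
    m=(z>a)&(z<b)&row; p=np.ascontiguousarray((W[m]*1000).astype(np.float32))
    if len(p)>5: print(n,k,len(p),p.mean(0).round(1),[np.round(v,1) for v in cv2.minAreaRect(np.ascontiguousarray(p[:,:2]))])
E
```

```text
7.15 [ 0.57721211 -0.20205313  0.27362167] [-2.54861315e+01  2.41670028e+01  8.66865460e+01  1.77645977e-02
  6.93536862e+01 -1.17850869e+02]
w handle 867 [ 576.5 -202.3  164.3] [array([ 577.4, -202.4]), array([54. , 12.9]), np.float64(2.6)]
w flange 3600 [ 579.6 -202.3  132.8] [array([ 586.5, -201.9]), array([88.6, 59.3]), np.float64(2.4)]
w base 2441 [ 564.1 -202.9  118.9] [array([ 577.8, -202.4]), array([100.1,  76. ]), np.float64(2.5)]
scene handle 98 [ 579.3 -199.4  164.3] [array([ 578.1, -199.9]), array([54.7, 15. ]), np.float64(1.3)]
scene flange 444 [ 586.7 -198.1  132.8] [array([ 586.8, -199.2]), array([90.5, 60.1]), np.float64(3.1)]
scene base 270 [ 585.1 -197.1  118.9] [array([ 577.7, -199.8]), array([104.1,  76.6]), np.float64(2.3)]
side handle 86 [ 575.6 -204.8  162.9] [array([ 576.6, -203.9]), array([56.6, 15.3]), np.float64(4.4)]
side flange 327 [ 578.1 -210.3  132.1] [array([ 585.8, -204.1]), array([60.5, 90.7]), np.float64(88.8)]
side base 268 [ 560.3 -219.1  118.5] [array([ 577.7, -203.9]), array([102.6,  78.7]), np.float64(2.5)]
```

Wrist, scene and side cameras agree within 2 mm: socket and handle at (577.6, -202.4). Descend and grip.

Emit:
play_rows:
  dp:
    - [0, 0, 45]
    - [0, 0, 45]
    - [0, 0, 30]
    - [0, 0, 12]
    - [0, 0, 1]
    - [0, 0, 0]
    - [0, 0, 0]
    - [0, 0, 0]
    - [0, 0, 0]
    - [0, 0, 0]
  dr:
    - [0, 0, 0]
    - [0, 0, 0]
    - [0, 0, 0]
    - [0, 0, 0]
    - [0, 0, 0]
    - [0, 0, 0]
    - [0, 0, 0]
    - [0, 0, 0]
    - [0, 0, 0]
    - [0, 0, 0]
  claw: [60, 60, 60, 60, 60, 60, 0, 0, 0, 0]

```text
time_s: 8.3
tool_pos: [0.578, -0.2018, 0.1431]
eef_rot: [[-0.999, -0.043, 0.001], [-0.043, 0.999, -0.0], [-0.001, -0.0, -1.0]]
ft_force: [-0.4, 0.1, 0.3]
opening: 0.0334
grip_force: 0.0
```

Emit:
play_rows:
  dp:
    - [0, 0, 3]
    - [0, 0, 0]
    - [0, 0, 0]
    - [0, 0, 0]
    - [0, 0, 0]
    - [0, 0, 0]
  dr:
    - [0, 0, 0]
    - [0, 0, 0]
    - [0, 0, 0]
    - [0, 0, 0]
    - [0, 0, 0]
    - [0, 0, 0]
  claw: [0, 0, 0, 0, 0, 0]

```text
time_s: 8.9
tool_pos: [0.5778, -0.2016, 0.1394]
eef_rot: [[-0.999, -0.043, -0.0], [-0.043, 0.999, 0.0], [0.0, 0.0, -1.0]]
ft_force: [0.1, -0.5, -2.6]
opening: 0.0138
grip_force: 30.0
```

Gripped (14 mm). Pull straight up.

Emit:
play_rows:
  dp:
    - [0, 0, -4]
    - [0, 0, -6]
    - [0, 0, -8]
    - [0, 0, -10]
    - [0, 0, -12]
    - [0, 0, -15]
    - [0, 0, -15]
    - [0, 0, -15]
    - [0, 0, -15]
    - [0, 0, 0]
    - [0, 0, 0]
  dr:
    - [0, 0, 0]
    - [0, 0, 0]
    - [0, 0, 0]
    - [0, 0, 0]
    - [0, 0, 0]
    - [0, 0, 0]
    - [0, 0, 0]
    - [0, 0, 0]
    - [0, 0, 0]
    - [0, 0, 0]
    - [0, 0, 0]
  claw: [0, 0, 0, 0, 0, 0, 0, 0, 0, 0, 0]

```text
time_s: 10.0
tool_pos: [0.5778, -0.2016, 0.2401]
eef_rot: [[-0.999, -0.043, 0.001], [-0.043, 0.999, -0.0], [-0.001, -0.0, -1.0]]
ft_force: [-0.1, 0.6, -3.1]
opening: 0.0134
grip_force: 30.0
```

Emit:
play_rows:
  dp:
    - [0, 0, 0]
    - [0, 0, 0]
    - [0, 0, 0]
    - [0, 0, 0]
    - [0, 0, 0]
    - [0, 0, 0]
    - [0, 0, 0]
    - [0, 0, 0]
    - [0, 0, 0]
    - [0, 0, 0]
    - [0, 0, 0]
  dr:
    - [0, 0, 8]
    - [0, 0, 8.2]
    - [0, 0, 8.2]
    - [0, 0, 8.2]
    - [0, 0, 8.2]
    - [0, 0, 8.2]
    - [0, 0, 8.2]
    - [0, 0, 8.2]
    - [0, 0, 8.2]
    - [0, 0, 8.2]
    - [0, 0, 8.2]
  claw: [0, 0, 0, 0, 0, 0, 0, 0, 0, 0, 0]

```text
time_s: 11.1
tool_pos: [0.5776, -0.2015, 0.2387]
eef_rot: [[-0.037, 0.999, -0.001], [0.999, 0.037, 0.001], [0.001, -0.001, -1.0]]
ft_force: [0.6, -0.4, -2.2]
opening: 0.0137
grip_force: 30.0
```

Emit:
play_rows:
  dp:
    - [0, 0, 0]
    - [0, 0, 0]
    - [0, 0, 0]
    - [0, 0, 0]
    - [0, 0, 0]
    - [0, 0, 0]
    - [0, 0, 0]
    - [0, 0, 0]
    - [0, 0, 0]
    - [0, 0, 0]
    - [0, 0, 0]
    - [0, 0, 0]
  dr:
    - [0, 0, 8]
    - [0, 0, 8.2]
    - [0, 0, 8.2]
    - [0, 0, 8.2]
    - [0, 0, 8.2]
    - [0, 0, 8.2]
    - [0, 0, 8.2]
    - [0, 0, 8.2]
    - [0, 0, 8.2]
    - [0, 0, 8.2]
    - [0, 0, 8.2]
    - [0, 0, 0]
  claw: [0, 0, 0, 0, 0, 0, 0, 0, 0, 0, 0, 0]

```text
time_s: 12.3
tool_pos: [0.5776, -0.2016, 0.2388]
eef_rot: [[0.999, 0.041, -0.001], [0.041, -0.999, 0.001], [-0.001, -0.001, -1.0]]
ft_force: [0.0, -0.4, -1.9]
opening: 0.014
grip_force: 30.0
```

```bash
python3 - <<'E'
from h import *
s=arm.observe(); im,d=arm.grab_frame('wrist'); print(s['time_s'],s['tool_pos'],np.round(s['eef_rot'],4),s['qpos'],s['opening'])
save('pics/w3.png',im,1.4)
W=wcloud(d,s)
i2,d2=arm.grab_frame('scene'); i3,d3=arm.grab_frame('side')
for n,W in (('w',W),('scene',cloud('scene',d2)),('side',cloud('side',d3))):
  x,y,z=W[...,0],W[...,1],W[...,2]
  row=(x>.5)&(x<.68)&(y<-.14)&(y>-.27)
  for k,a,b in (('flange',.226,.24),('base',.113,.124)):
    m=(z>a)&(z<b)&row; p=np.ascontiguousarray((W[m]*1000).astype(np.float32))
    if len(p)>5:
      c,S=p.mean(0),np.linalg.lstsq(np.c_[p[:,:2]-p[:,:2].mean(0),np.ones(len(p))],p[:,2],rcond=None)[0]
      print(n,k,len(p),c.round(1),'slope',S[:2].round(3),[np.round(v,1) for v in cv2.minAreaRect(np.ascontiguousarray(p[:,:2]))])
save('pics/s3.png',i3[150:310,220:400],4)
E
```

```text
12.3 [ 0.57764134 -0.20157821  0.23884176] [[ 9.992e-01  4.070e-02 -1.100e-03]
 [ 4.070e-02 -9.992e-01  7.000e-04]
 [-1.000e-03 -7.000e-04 -1.000e+00]] [-2.54243419e+01  2.57865087e+01  8.94728747e+01  8.47092435e-03
  6.48123194e+01  6.22418648e+01] 0.013980501202181549
w flange 5333 [ 595.2 -201.1  232. ] slope [-0.014  0.   ] [array([ 568.6, -202.2]), array([89.8, 60.4]), np.float64(2.2)]
w base 2816 [ 612.1 -200.5  118.6] slope [ 0.004 -0.001] [array([ 608.1, -200.7]), array([41.1, 76.4]), np.float64(2.6)]
scene flange 358 [ 587.1 -195.8  232.1] slope [-0.005  0.017] [array([ 577.5, -199.6]), array([72.5, 60.7]), np.float64(3.3)]
scene base 483 [ 590.5 -195.3  118.5] slope [-0.002  0.003] [array([ 577.6, -200.2]), array([104.8,  77.4]), np.float64(2.8)]
side flange 354 [ 563.7 -212.8  231.6] slope [0.018 0.063] [array([ 568.4, -204.3]), array([90. , 59.7]), np.float64(1.3)]
side base 513 [ 575.7 -204.9  117.5] slope [0.003 0.002] [array([ 576.6, -202.2]), array([103.7,  80.8]), np.float64(1.8)]
```

View pics/w3.png

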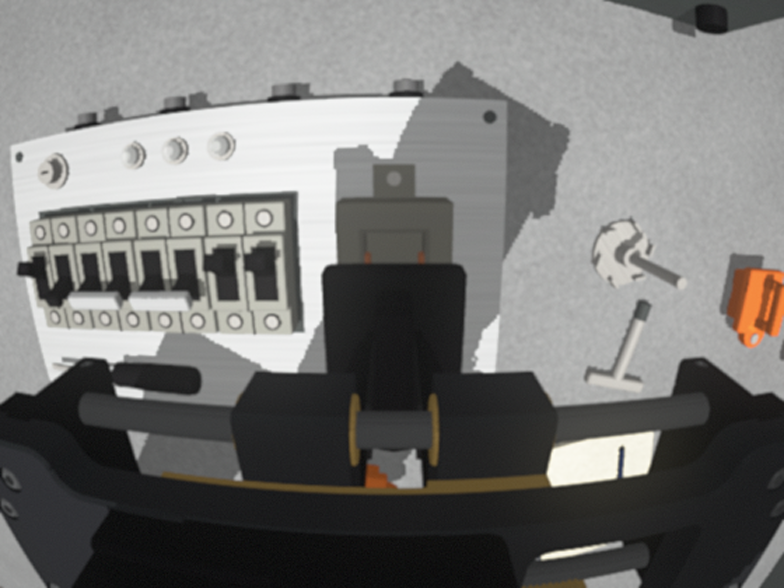

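View pics/s3.png

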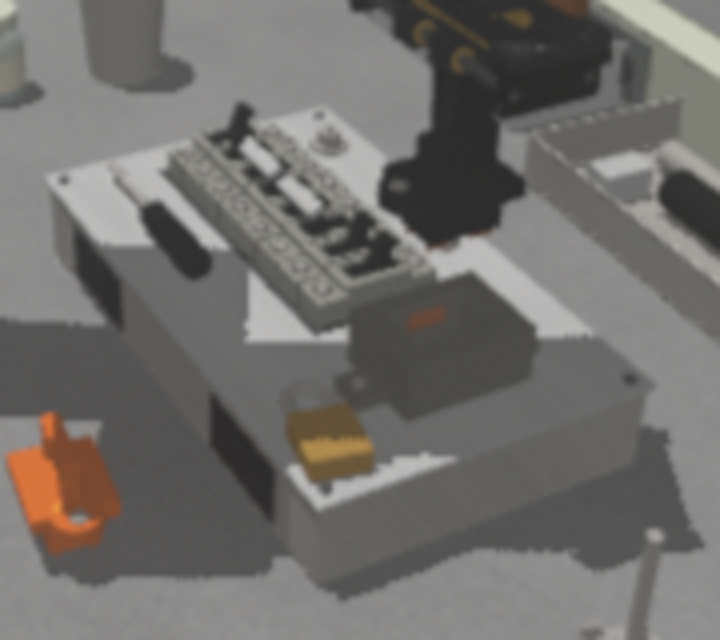

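Lobe now faces the front and the block is level and centred over the pocket within 0.5 mm. Lower to the mouth, then into it.

Emit:
play_rows:
  dp:
    - [0, 0, 20]
    - [0, 0, 20]
    - [0, 0, 15]
    - [0, 0, 8]
    - [0, 0, 4]
    - [0, 0, 4]
    - [0, 0, 4]
    - [0, 0, 4]
    - [0, 0, 0]
    - [0, 0, 0]
  dr:
    - [0, 0, 0]
    - [0, 0, 0]
    - [0, 0, 0]
    - [0, 0, 0]
    - [0, 0, 0]
    - [0, 0, 0]
    - [0, 0, 0]
    - [0, 0, 0]
    - [0, 0, 0]
    - [0, 0, 0]
  claw: [0, 0, 0, 0, 0, 0, 0, 0, 0, 0]

```text
time_s: 13.45
tool_pos: [0.578, -0.2017, 0.1608]
eef_rot: [[0.999, 0.043, 0.0], [0.043, -0.999, 0.0], [0.0, -0.0, -1.0]]
ft_force: [0.3, -0.0, -1.9]
opening: 0.0138
grip_force: 30.0
```

Emit:
play_rows:
  dp:
    - [0, 0, 4]
    - [0, 0, 4]
    - [0, 0, 4]
    - [0, 0, 4]
    - [0, 0, 3]
    - [0, 0, 2]
    - [0, 0, 1]
    - [0, 0, 0]
    - [0, 0, 0]
  dr:
    - [0, 0, 0]
    - [0, 0, 0]
    - [0, 0, 0]
    - [0, 0, 0]
    - [0, 0, 0]
    - [0, 0, 0]
    - [0, 0, 0]
    - [0, 0, 0]
    - [0, 0, 0]
  claw: [0, 0, 0, 0, 0, 0, 0, 0, 0]

```text
time_s: 14.35
tool_pos: [0.5782, -0.2018, 0.1393]
eef_rot: [[0.999, 0.043, 0.001], [0.043, -0.999, -0.0], [0.001, 0.0, -1.0]]
ft_force: [-0.6, 0.3, 8.8]
opening: 0.0142
grip_force: 30.0
```

Emit:
play_rows:
  dp:
    - [0, 0, 1.5]
    - [0, 0, 1]
    - [0, 0, 0]
  dr:
    - [0, 0, 0]
    - [0, 0, 0]
    - [0, 0, 0]
  claw: [0, 0, 0]

```text
time_s: 14.65
tool_pos: [0.5782, -0.2018, 0.1392]
eef_rot: [[0.999, 0.043, 0.002], [0.043, -0.999, -0.001], [0.002, 0.001, -1.0]]
ft_force: [-8.1, 4.6, 31.3]
opening: 0.0139
grip_force: 30.0
```

Hard stop at the home height (31 N, no travel). Relax, release and retreat.

Emit:
play_rows:
  dp:
    - [0, 0, -2.5]
    - [0, 0, 0]
    - [0, 0, 0]
    - [0, 0, 0]
    - [0, 0, 0]
    - [0, 0, 0]
    - [0, 0, -10]
    - [0, 0, -30]
    - [0, 0, -50]
    - [0, 0, -50]
    - [0, 0, 0]
    - [0, 0, 0]
  dr:
    - [0, 0, 0]
    - [0, 0, 0]
    - [0, 0, 0]
    - [0, 0, 0]
    - [0, 0, 0]
    - [0, 0, 0]
    - [0, 0, 0]
    - [0, 0, 0]
    - [0, 0, 0]
    - [0, 0, 0]
    - [0, 0, 0]
    - [0, 0, 0]
  claw: [0, 50, 50, 50, 50, 50, 50, 50, 50, 50, 50, 50]

```text
time_s: 15.85
tool_pos: [0.578, -0.2017, 0.2802]
eef_rot: [[0.999, 0.043, 0.002], [0.043, -0.999, -0.001], [0.002, 0.001, -1.0]]
ft_force: [-0.7, -0.7, -0.1]
opening: 0.05
grip_force: 0.0
```

```bash
python3 - <<'E'
from h import *
s=arm.observe(); im,d=arm.grab_frame('wrist'); print(s['time_s'],s['tool_pos'],s['opening'],s['ft_force'])
W=wcloud(d,s)
i2,d2=arm.grab_frame('scene'); i3,d3=arm.grab_frame('side')
for n,W in (('w',W),('scene',cloud('scene',d2)),('side',cloud('side',d3))):
  x,y,z=W[...,0],W[...,1],W[...,2]
  row=(x>.5)&(x<.68)&(y<-.14)&(y>-.27)
  for k,a,b in (('handle',.159,.175),('flange',.127,.14),('base',.115,.124)):
    m=(z>a)&(z<b)&row; p=np.ascontiguousarray((W[m]*1000).astype(np.float32))
    if len(p)>5: print(n,k,len(p),p.mean(0).round(1),np.median(p[:,2]),[np.round(v,1) for v in cv2.minAreaRect(np.ascontiguousarray(p[:,:2]))])
a=cv2.resize(i2[190:310,190:375],(800,519),interpolation=cv2.INTER_CUBIC); save('pics/f.png',a)
E
```

```text
15.85 [ 0.57796908 -0.2016984   0.28017978] 0.050018157967967825 [-0.66829294 -0.65576798 -0.05024372]
w handle 828 [ 579.3 -202.1  164.3] 164.46407 [array([ 577.9, -202.1]), array([54.6, 13.1]), np.float64(2.7)]
w flange 3503 [ 576.  -202.2  132.7] 132.77669 [array([ 569.2, -202.6]), array([88.9, 59.2]), np.float64(2.8)]
w base 2377 [ 592.9 -201.1  118.8] 118.78053 [array([ 578.5, -201.9]), array([100.3,  76. ]), np.float64(2.3)]
scene handle 95 [ 578.4 -199.4  164.4] 164.5708 [array([ 576.7, -199.8]), array([59.3, 14. ]), np.float64(3.8)]
scene flange 440 [ 576.7 -198.3  132.8] 132.71335 [array([ 570.1, -200.4]), array([90.8, 60.7]), np.float64(2.7)]
scene base 311 [ 594.5 -196.6  119.1] 119.07664 [array([ 577.1, -199.9]), array([105.4,  77. ]), np.float64(2.4)]
side handle 84 [ 574.4 -204.9  163.1] 163.50119 [array([ 575.8, -203.4]), array([53.7, 17. ]), np.float64(3.1)]
side flange 363 [ 567.1 -210.9  132.1] 132.13556 [array([ 568.4, -204.3]), array([89.6, 60.4]), np.float64(1.5)]
side base 227 [ 568.8 -223.7  118.6] 118.28116 [array([ 576.9, -202.9]), array([107.1,  79.6]), np.float64(0.2)]
```

View pics/f.png

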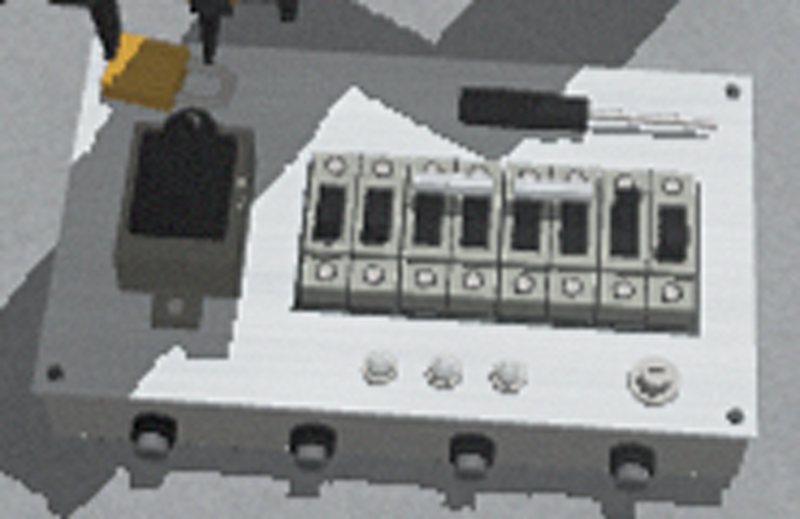

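The block is home: flange top at 132.7 mm as before, lobe to the front at (185,120) px. Tie bars are forward, the singles are unchanged, and the padlock and screwdriver haven't moved. Handing in.

```bash
python3 -c "
from rig import arm; print(arm.sign_off())"
```

```text
the job is handed in; nothing more can be done
None
```

I switched both two-pole breakers OFF first, then turned the isolator block end for end and pushed it fully home with its lobe to the front (OFF); the single toggles, padlock and screwdriver look unmoved in the final picture, and I handed the job in at about 16 s.

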